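# Try the catch of the puck-screen caddy

### The arm

A 7-joint arm with a two-finger parallel gripper is mounted at the origin on the work surface. World frame = base frame: x ahead of the robot, y to its left, z up, the work surface at z = 0. Lengths are in mm, angles in rad, forces in N, time in s.
With the tool pointing down it reaches from about 400 to 925 mm from the base axis. Payload 5.6 kg.
Tool frame: the origin (TCP) lies on the centre line of the jaws, within the pads' length; the fingertips stand 11 mm ahead of it and the grasp point (between the pads) lies 8 mm behind it (r.nose_length is the distance from the TCP to the fingertips, in mm); z points along the fingers, y is the direction in which the jaws open and shut (so a half turn about z gives the same grasp; the last joint's range is limited). The gripper opens to 85 mm and grips with 20 to 120 N. Pads are 22 mm wide; open, the fingers measure 114 mm over their backs; the gripper's body (76 mm by 85 mm) begins 54 mm behind the grasp point. The pads swing forward as they close: fully open they stand 13 mm farther back than shut.
Start: joints at [-1.357, 0.468, -0.012, 1.603, 0.006, 1.071, -0.056], TCP at [165.133, 628.681, 207.19] pointing down, gripper open.
Joint ranges: [-2.53, 2.53], [-0.31, 2.02], [-1.57, 1.55], [0.28, 2.44], [-1.29, 4.43], [0.15, 1.84], [-2.92, 2.92]. Speed limits (rad/s): [2.57, 2.57, 3.14, 3.14, 3.14, 3.14, 3.14].

### API

Orientations are given as a unit quaternion [x, y, z, w].
In Python, from rig import r, imaging gives the robot as it stands.
- The arm moves only by the tool play_rows, never from a script. Its argument "moves" is a list that holds one entry, the list of rows, each a list of 5 numbers: the shift along the tool's x, y, z in mm, then the turn about the tool's z in degrees, then the closure, from 0 (fully open) to 1 (shut). A call has 1 to 10 rows; each row shifts and turns the pose as measured when the row begins, along the tool's axes as they then stand; what a row does not reach is not made up. A row lasts 1/12 s, in which the tool goes at most 41.7 mm and 7.16 degrees, less where a joint would pass 70% of its speed; a pose out of reach is approached as far as the arm can. A call is refused whole if a number of a shift passes 41.7 or a number of a turn 7.16, either way. A call with a gripper value outside its range is refused whole. The fingers move at their own pace and stop on an object; "force" is the grip in N (left out, the last holds). Time passes only in rows, so rows that do not move let the fingers close. It gives the time, the measured TCP pose, the force and the opening at its end, in the units of the state.
- r.observe(): the state, without advancing time (a new reading comes with each control period).
- imaging.camera(name): name is "side" or "top" or "wrist"; returns the picture (480x640x3 uint8, blue, green, red); there is no depth.
- imaging.camera_info(name): a dict with "vfov" (degrees; the focal length in pixels is half the picture's height over the tangent of half this angle, whatever the lens; pixels are square), "cx", "cy" (the principal point, pixels), "distortion" ([k1, k2, p1, p2, k3] as OpenCV has them; the pictures are not rectified), "R" (3x3) and "t" (3): a world point X has camera coordinates R X + t. Camera axes: x right, y down, z forward; pixel columns grow to the right and rows downward; lengths in mm; the calibration is good to about 2 mm. A picture is of the moment at which its call begins: read the wrist's pose just before it. camera_info takes no time and is no camera call; for the wrist camera it gives the pose at the moment of the call.
- r.finish_job(): hands the job in, once; it reports no verdict.
The state is a dict: "time": time; "qpos": joint angles; "qvel": joint speeds; "joint_torque": joint torques, N m; "tcp_pos": TCP position; "orientation": TCP orientation; "wrist_force": force on the tool from outside, world axes, zero at the start; "moment": the same for the moment, N m; "gripper_width": opening from 0.0 (shut) to 1.0 (fully open).
Only numpy, scipy, OpenCV 4.12 (cv2) and the standard library are available. Lean on these libraries where they do the work, as an engineer would, in place of code of your own. Each camera call takes 0.05 s, during which the arm holds its last target.

### The job

The catch of the drawer caddy with the yellow front has just been oiled, so try it out: press the yellow button on top of it so that its tray springs fully out, then push the tray home until it clicks and stays shut by itself. Keep the other caddy, the one with the black front, shut.

Things in the scene. Friction and masses are not known exactly. Their poses are not given: they have to be found in the camera images.
- yellow_button_top (a point): Centre of the top of the yellow caddy's round yellow push button, 36 mm across, 76 mm above the ledge, 16 mm proud of the middle of the white housing's top (housing 160 mm deep, 120 wide, 60 high). z up, x the way the tray is pushed home, y along the width. Pressed down it travels 9 mm on a spring (2 N, rising to 5 N at the end); the catch lets go at about 5 mm.
- yellow_front (a point): Centre of the outer face of the yellow caddy's tray front, an upright yellow panel 116 mm wide, 44 high (8 to 52 mm above the ledge, this point at 30), 12 thick, in front of the white housing and turned up to 20 degrees from facing the robot. z up, x horizontal, from this face into the caddy: the way it is pushed home. It moves with the tray; shut, it is 99 mm in front of the button.
- yellow_tray (a joint): How far the yellow caddy's tray is out, in m: 0 latched shut, 0.05 fully out (a stop). With the button down a spring drives it out at once (5 N shut, 2 N fully out). Pushing home takes about 8 N near the end, to ride over the catch; it catches at 0, goes at most 5 mm past (-0.005, firm stop) and rests at 0 when let go. Let go too early, it springs out again.
- black_tray (a joint): How far the tray of the other caddy is out, in m, 0 latched shut and 0.05 fully out: a like white caddy with black button and black tray front, standing 200 to 440 mm to the left or right of the yellow one. It must stay shut.
There are look-alikes about, which are no part of the job. What is shaped like the part that bears yellow_button_top but blue or turquoise is not meant. Leave any red look-alike of the part that bears black_tray alone.

How it is judged (in metres and radians):
On the way, in this order (a step that is already met when the one before it is completed fails the run):
1. the yellow caddy's tray has sprung fully out (value of joint yellow_tray above 0.042 m), for 0.2 s.
2. the yellow caddy's tray has been pushed home (value of joint yellow_tray below 0.003 m), for 0.2 s.
At the end, for the whole second after the job is handed in: After having sprung out, the yellow caddy's tray is latched shut (within 4 mm of its latched place) and at rest, and the black caddy's tray is shut (less than 4 mm out) (value of joint yellow_tray between -0.004 and 0.004 m and velocity of joint yellow_tray below 0.01 m/s and value of joint black_tray below 0.004 m); the robot touches nothing.
It fails at once if the black caddy's tray is let out (more than 10 mm) (value of joint black_tray above 0.01 m).
It also fails if it takes over 38 s, if anything falls off the work surface, if the arm or the gripper's body presses on something with over 40 N, if the wrist force passes 120 N, or if a joint passes its speed limit or range.

## Working session

There is one attempt and no reset: what is moved stays moved. The work goes in short steps, Python scripts to look and compute and a tool call to move; the robot and the scene stay as the last step left them, time stands still between calls to the robot, and variables do not carry over. Pictures are saved under pics/ and viewed, and the job is handed in when it is done.

Besides the shell and the picture viewer there is one more tool, called after "Request:" in YAML: its name, and indented under it one key for each argument. play_rows: Moves the arm, as the interface text tells. Its arguments: {"type":"object","properties":{"moves":{"type":"array"},"force":{"type":"number"}},"required":["moves"]}

```bash
ls; mkdir -p pics; python3 - <<'E'
from rig import r, imaging
import cv2
s=r.observe()
print(s['time'],s['tcp_pos'],s['orientation'],s['wrist_force'],s['gripper_width'])
for n in ['side','top']:
    cv2.imwrite(f'pics/{n}0.png',imaging.camera(n)); print(n,imaging.camera_info(n))
print(r.observe()['time'], r.nose_length)
E
```

```text
pics
0.0 [164.99950841 628.09127554 206.22507158] [ 1.28084471e-01  9.91762866e-01 -8.85629511e-04 -4.47142711e-05] [-0.93677512  0.13533318 -0.17997351] 0.9987926988557858
side {'vfov': 54.30972973809981, 'cx': 318.8450501953496, 'cy': 237.58402165647948, 'distortion': array([0.03926433, 0.        , 0.        , 0.        , 0.        ]), 'R': array([[ 0.80713849, -0.59023235,  0.01237821],
       [-0.36739342, -0.51859931, -0.77206012],
       [ 0.46211419,  0.61861177, -0.63542895]]), 't': array([-410.51341379,  291.12907393,  618.7302336 ])}
top {'vfov': 56.119219031686306, 'cx': 325.43672481234654, 'cy': 244.05010088707317, 'distortion': array([-0.11669322,  0.        ,  0.        ,  0.        ,  0.        ]), 'R': array([[-0.15299244, -0.98821527,  0.00488841],
       [-0.96194383,  0.14778826, -0.22983188],
       [ 0.22640092, -0.03986491, -0.97321807]]), 't': array([ 98.42384707, 535.08098334, 845.73516561])}
0.1 11.0
```

View pics/side0.png

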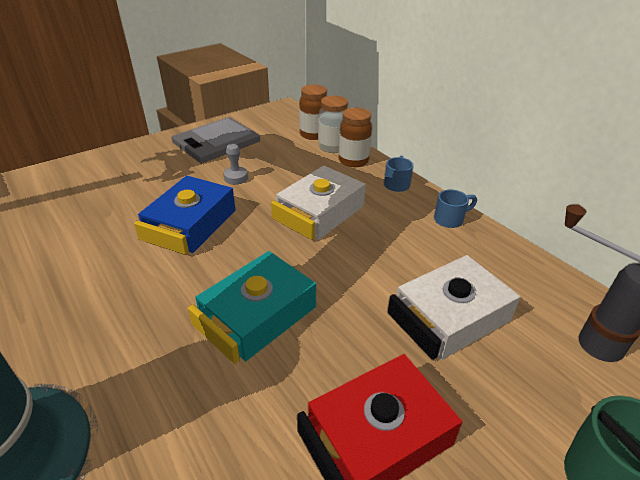

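View pics/top0.png

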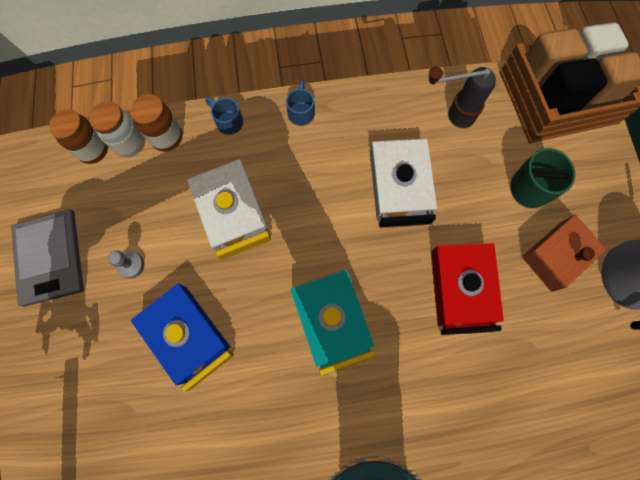

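The yellow-front white caddy has its button near (225,200) in top and (321,186) in side; the black-front one has its button near (405,173) in top. Now enlarged crops.

```bash
python3 - <<'E'
import cv2
a=cv2.imread('pics/top0.png')[145:270,170:290]; b=cv2.imread('pics/side0.png')[155:245,260:380]
cv2.imwrite('pics/topc.png',cv2.resize(a,None,fx=4.6,fy=4.6,interpolation=cv2.INTER_CUBIC))
cv2.imwrite('pics/sidec.png',cv2.resize(b,None,fx=6,fy=6,interpolation=cv2.INTER_CUBIC))
E
```

```text
(no output)
```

View pics/topc.png

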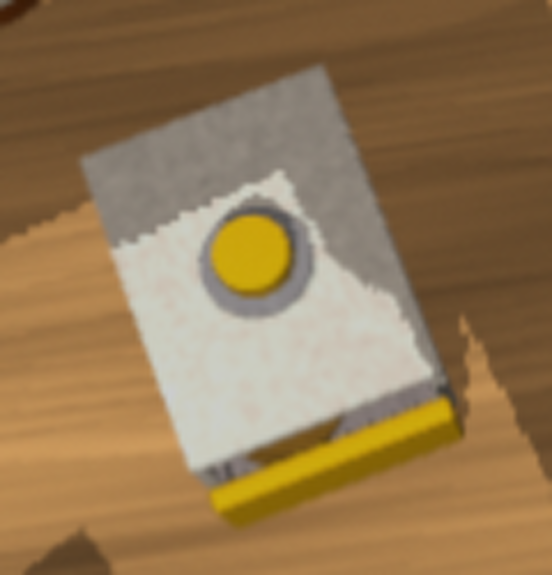

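View pics/sidec.png

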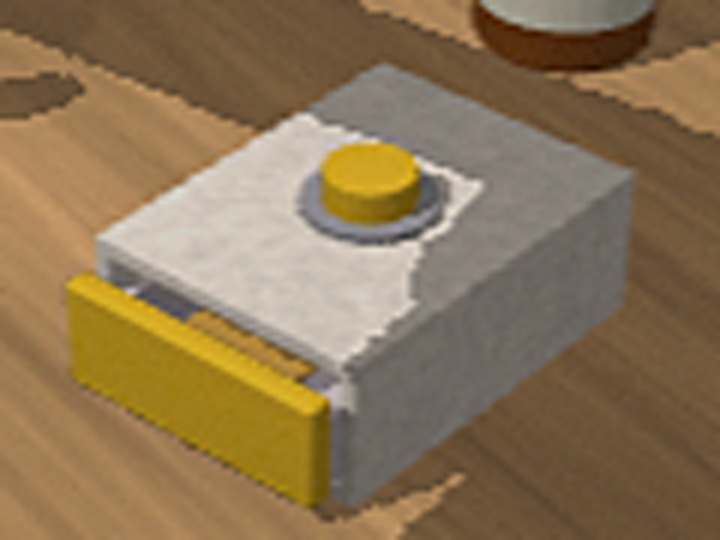

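```bash
cat > h.py <<'E'
from rig import r, imaging
import numpy as np, cv2
def cam(n):
    i=imaging.camera_info(n); f=240/np.tan(np.radians(i['vfov'])/2)
    return np.array([[f,0,i['cx']],[0,f,i['cy']],[0,0,1]]),np.array(i['distortion']),np.array(i['R']),np.array(i['t'])
def ray(n,p,c=None):
    K,d,R,t=c or cam(n); u=cv2.undistortPoints(np.array([[p]],float),K,d)[0,0]
    return -R.T@t, R.T@np.array([u[0],u[1],1])
def atz(n,p,z,c=None):
    o,d=ray(n,p,c); return o+d*(z-o[2])/d[2]
def tri(rs):
    A=0;b=0
    for o,d in rs:
        d=d/np.linalg.norm(d);P=np.eye(3)-np.outer(d,d);A=A+P;b=b+P@o
    x=np.linalg.solve(A,b); return x,[np.linalg.norm(np.cross(x-o,d/np.linalg.norm(d))) for o,d in rs]
def proj(n,X,c=None):
    K,d,R,t=c or cam(n); return cv2.projectPoints(np.array(X,float).reshape(-1,1,3),cv2.Rodrigues(R)[0],t,K,d)[0].reshape(-1,2)
E
python3 - <<'E'
from h import *
np.set_printoptions(precision=1,suppress=True)
T=lambda p:((p[0]+.5)/4.6-.5+170,(p[1]+.5)/4.6-.5+145)
S=lambda p:((p[0]+.5)/6-.5+260,(p[1]+.5)/6-.5+155)
pts={'btn':((251,253),(370,168)),'BL':((80,158),(385,65)),'BR':((323,66),(632,178)),'FR':((440,380),(345,372)),'FL':((193,468),(98,240)),
'fTL':((212,492),(68,280)),'fTR':((462,437),(325,408))}
for k,(a,b) in pts.items():
    x,e=tri([ray('top',T(a)),ray('side',S(b))]); print(k,x,e, atz('top',T(a),76 if k=='btn' else 60),atz('side',S(b),76 if k=='btn' else 60))
s=r.observe()
print(s['tcp_pos'],proj('top',[s['tcp_pos']]),proj('side',[s['tcp_pos']]))
E
```

```text
btn [664.9 206.8  74.9] [np.float64(0.16261166484551265), np.float64(0.16261166484539155)] [664.3 206.6  76. ] [664.  205.4  76. ]
BL [730.2 284.7  57.1] [np.float64(0.035779943601761795), np.float64(0.035779943601831996)] [729. 284.  60.] [727.2 280.9  60. ]
BR [757.5 168.1  56.8] [np.float64(0.36008919762029656), np.float64(0.3600891976204221)] [756.3 167.5  60. ] [753.6 164.5  60. ]
FR [598.9 131.6  58.1] [np.float64(0.5396282773991112), np.float64(0.5396282773989813)] [597.9 131.7  60. ] [598.  129.5  60. ]
FL [574.7 245.8  57.6] [np.float64(0.6764660839035866), np.float64(0.676466083903411)] [574.7 245.   60. ] [572.3 242.9  60. ]
fTL [562.1 241.3  48.8] [np.float64(3.5159113134185294), np.float64(3.5159113134187083)] [562.6 237.7  60. ] [550.6 228.   60. ]
fTR [577.4 122.8  56.4] [np.float64(6.3774136783754605), np.float64(6.377413678375446)] [570.5 125.3  60. ] [581.1 117.4  60. ]
[165.  628.1 206.3] [[ -0.7 495.8]] [[ -4.9 110. ]]
```

Request:
play_rows:
  moves:
    - [[0, 0, 0, -7, 1], [0, 0, 0, -7, 1], [0, 0, 0, -7, 1], [0, 0, 0, -7, 1], [0, 0, 0, 0, 1], [0, 0, 0, 0, 1]]
  force: 40

```text
time: 0.6
tcp_pos: [164.4, 626.1, 202.9]
orientation: [-0.122, 0.993, -0.004, -0.001]
wrist_force: [-0.1, -1.0, -0.0]
gripper_width: 0.14
```

```bash
cat > d.py <<'E'
from h import *
import sys
from scipy.spatial.transform import Rotation as Ro
np.set_printoptions(precision=1,suppress=True)
s=r.observe();R=Ro.from_quat(s['orientation']).as_matrix();p=s['tcp_pos']
u=np.array([np.cos(np.radians(13.2)),np.sin(np.radians(13.2)),0])
B=np.array([664.5,206.2,0])
print('t',s['time'],'tcp',p,'F',s['wrist_force'],'w',s['gripper_width'],'xang',np.degrees(np.arctan2(R[1,0],R[0,0])),'along',(p-B)@u,'lat',(p-B)@[-u[1],u[0],0])
for a in sys.argv[1:]:
    g=np.array(eval(a),float); print(a,'tool shift',R.T@(g-p))
E
python3 d.py 664.5,206.2,130
```

```text
t 0.6 tcp [164.4 626.1 202.9] F [-0.1 -1.  -0. ] w 0.1402371077482324 xang -165.97415430419488 along -390.98923622653376 lat 522.9736529965484
664.5,206.2,130 tool shift [-383.7 -528.    75.4]
```

Request:
play_rows:
  moves:
    - [[-22, -31, 0, 0, 1], [-22, -31, 0, 0, 1], [-22, -31, 0, 0, 1], [-22, -31, 0, 0, 1], [-22, -31, 0, 0, 1], [-22, -31, 0, 0, 1], [-22, -31, 0, 0, 1], [-22, -31, 0, 0, 1], [-22, -31, 0, 0, 1], [-22, -31, 0, 0, 1]]

```text
time: 1.43
tcp_pos: [450.7, 372.8, 200.6]
orientation: [-0.115, 0.993, -0.002, -0.004]
wrist_force: [0.6, 1.6, -0.5]
gripper_width: 0.004
```

```bash
python3 d.py 664.5,206.2,130
```

```text
t 1.4333 tcp [450.7 372.8 200.6] F [ 0.6  1.6 -0.5] w 0.004498384256110044 xang -166.7812614976651 along -170.0597811267838 lat 211.02696536253984
664.5,206.2,130 tool shift [-170.6 -210.9   69.7]
```

Request:
play_rows:
  moves:
    - [[-24, -30, 0, 0, 1], [-24, -30, 0, 0, 1], [-24, -30, 0, 0, 1], [-24, -30, 0, 0, 1], [-24, -30, 5, 0, 1], [-24, -30, 10, 0, 1], [-12, -15, 20, 0, 1], [0, 0, 10, 0, 1], [0, 0, 0, 0, 1]]

```text
time: 2.18
tcp_pos: [661.2, 195.3, 154.0]
orientation: [-0.093, 0.996, -0.005, -0.001]
wrist_force: [-0.3, 1.1, 0.3]
gripper_width: -0.002
```

```bash
python3 d.py 664.5,206.2,130; python3 - <<'E'
from h import *
for n in ['top','side','wrist']:
    im=imaging.camera(n)
    cv2.imwrite(f'pics/{n}1.png',im)
a=cv2.imread('pics/side1.png')[80:260,220:420]
cv2.imwrite('pics/side1c.png',cv2.resize(a,None,fx=3.3,fy=3.3))
E
```

```text
t 2.1833 tcp [661.2 195.3 154. ] F [-0.3  1.1  0.3] w -0.002219736016015286 xang -169.3536720596561 along -5.722487468153948 lat -9.86653929692197
664.5,206.2,130 tool shift [-5.4 10.3 23.8]
```

View pics/wrist1.png

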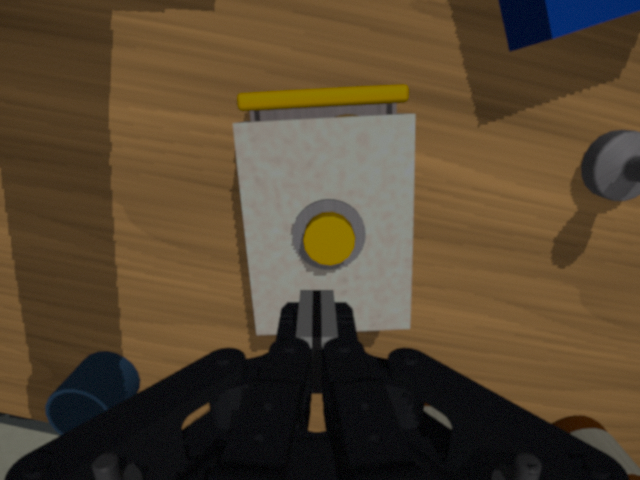

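View pics/side1c.png

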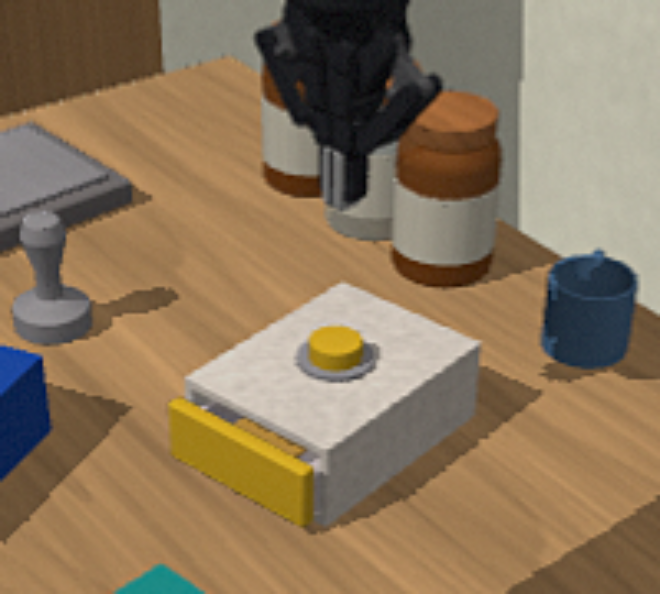

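Wrist view: button top at (329,239), housing back toward the bottom; tray shut. Checking position against the wrist camera.

```bash
python3 - <<'E'
from h import *
np.set_printoptions(precision=1,suppress=True)
print(atz('wrist',(329,239),76))
c=[atz('wrist',p,60) for p in [(256,334),(410,329),(415,114),(234,124)]]
print(c, np.mean(c,0))
for a,b in [(3,0),(2,1)]: 
  d=c[a]-c[b]; print(np.degrees(np.arctan2(-d[1],-d[0])),np.linalg.norm(d))
c=[atz('wrist',p,52) for p in [(240,110),(408,101)]]; print(c)
E
python3 d.py 664,206,130
```

```text
[664.8 207.4  76. ]
[array([758.2, 168.2,  60. ]), array([730.5, 285.7,  60. ]), array([574.6, 246.9,  60. ]), array([603.5, 131.3,  60. ])] [666.7 208.   60. ]
13.432285292223584 159.06935850001412
13.967655539436976 160.65654266635903
[array([594.2, 132.4,  52. ]), array([567.1, 242. ,  52. ])]
t 2.3333 tcp [661.  198.4 156.9] F [-0.3  0.8  1. ] w 0.0020089948272524996 xang -169.0496406535172 along -5.147292511389545 lat -6.831499833156787
664,206,130 tool shift [-4.3  7.1 26.9]
```

Request:
play_rows:
  moves:
    - [[-4, 8, 20, -2.4, 1], [0, 0, 20, 0, 1], [0, 0, 14, 0, 1], [0, 0, 0, 0, 1], [0, 0, 0, 0, 1]]

```text
time: 2.75
tcp_pos: [662.4, 218.1, 108.9]
orientation: [-0.122, 0.993, -0.0, 0.005]
wrist_force: [0.0, 0.7, -0.2]
gripper_width: -0.004
```

```bash
sed -i 's/13.2/13.5/g;s/664.5,206.2,0/665,207,0/' d.py; python3 d.py 665,207,92
```

```text
t 2.75 tcp [662.4 218.1 108.9] F [ 0.   0.7 -0.2] w -0.003931547738752957 xang -166.01991723920148 along 0.09883053347452002 lat 11.393950412313917
665,207,92 tool shift [  0.4 -11.4  16.9]
```

Request:
play_rows:
  moves:
    - [[0, -7, 5, 0, 1], [0, 0, 0, 0, 1], [0, 0, 0, 0, 1]]

```text
time: 3.0
tcp_pos: [664.8, 213.0, 106.7]
orientation: [-0.123, 0.992, 0.0, 0.007]
wrist_force: [0.6, 0.3, -0.7]
gripper_width: -0.004
```

```bash
python3 d.py 665,207,92
```

```text
t 3.0 tcp [664.8 213.  106.7] F [ 0.6  0.3 -0.7] w -0.00424973546880479 xang -165.90056550690056 along 1.2131112396598096 lat 5.927363475002998
665,207,92 tool shift [ 1.5 -5.9 14.7]
```

Request:
play_rows:
  moves:
    - [[1, -6, 10, 0, 1], [0, -2, 6, 0, 1], [0, 0, 0, 0, 1], [0, 0, 0, 0, 1]]

```text
time: 3.33
tcp_pos: [667.5, 202.9, 91.0]
orientation: [-0.122, 0.993, 0.0, 0.008]
wrist_force: [0.2, -0.0, -0.4]
gripper_width: 0.0
```

```bash
python3 d.py 665,207,92
```

```text
t 3.3333 tcp [667.5 202.9  91. ] F [ 0.2 -0.  -0.4] w 0.00016359678636614376 xang -166.02824250072413 along 1.4976342271551648 lat -4.562355158486695
665,207,92 tool shift [ 1.4  4.6 -1. ]
```

Request:
play_rows:
  moves:
    - [[1, 2, 6, 0, 1], [0, 0, 5, 0, 1], [0, 0, 3, 0, 1], [0, 0, 0, 0, 1]]

```text
time: 3.67
tcp_pos: [666.1, 204.6, 75.2]
orientation: [-0.121, 0.993, 0.0, 0.008]
wrist_force: [0.2, -0.4, -0.1]
gripper_width: -0.001
```

```bash
python3 d.py 665,207,80; python3 - <<'E'
from h import *
a=imaging.camera('side')[80:260,220:420]
cv2.imwrite('pics/side2c.png',cv2.resize(a,None,fx=3.3,fy=3.3))
E
```

```text
t 3.6667 tcp [666.1 204.6  75.2] F [ 0.2 -0.4 -0.1] w -0.0012265047494587217 xang -166.06133377312204 along 0.4727217207526421 lat -2.6248546989904677
665,207,80 tool shift [ 0.4  2.6 -4.8]
```

View pics/side2c.png

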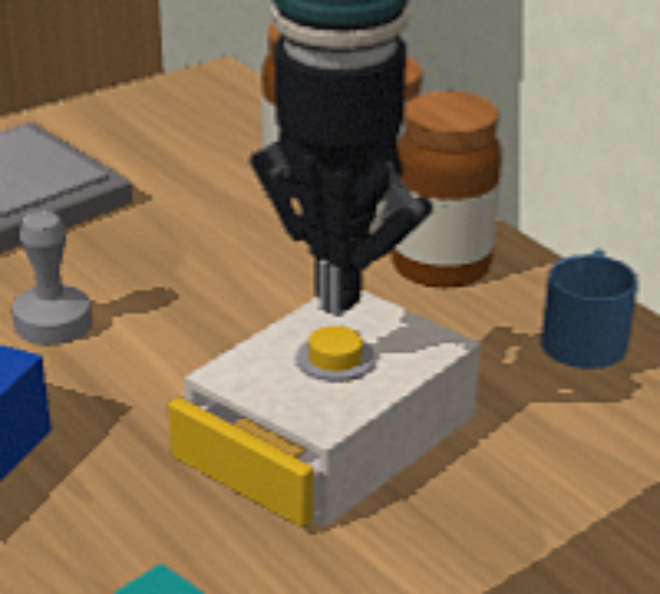

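The side view shows the fingertips at crop (340,308), still off the button, with no force. I'll compare this with the reported TCP.

```bash
python3 - <<'E'
from h import *
np.set_printoptions(precision=1,suppress=True)
s=r.observe();p=s['tcp_pos']; print(p)
print(proj('side',[p,p-[0,0,11]]),proj('top',[p,p-[0,0,11]]),proj('wrist',[p-[0,0,11]]))
im=imaging.camera('top'); cv2.imwrite('pics/top2c.png',cv2.resize(im[120:280,150:330],None,fx=3.5,fy=3.5))
im=imaging.camera('wrist'); cv2.imwrite('pics/wrist2.png',im)
E
```

```text
[666.2 204.6  75.5]
[[322.3 182.6]
 [322.2 186.9]] [[225.1 198.7]
 [226.2 200.4]] [[316.  273.1]]
```

View pics/top2c.png

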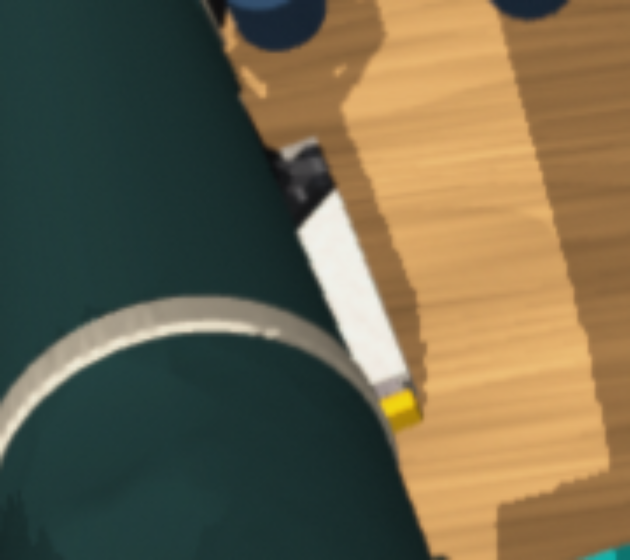

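View pics/wrist2.png

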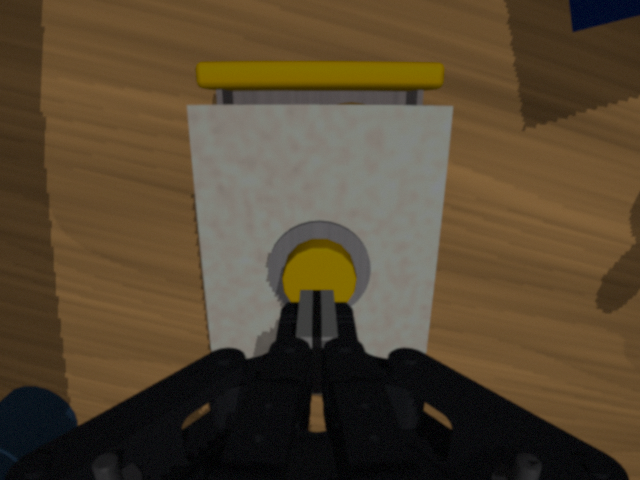

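```bash
python3 - <<'E'
from h import *
np.set_printoptions(precision=1,suppress=True)
S=lambda p:((p[0]+.5)/3.3-.5+220,(p[1]+.5)/3.3-.5+80)
for a,b in [((317,291),(330,312)),((317,291),(338,312))]:
  print(tri([ray('wrist',a),ray('side',S(b))]))
s=r.observe();p=s['tcp_pos']
c=cam('wrist');print(-c[2].T@c[3]-p, c[2].T[:,2], atz('wrist',(320,277),76))
for z in range(60,130,10): print(z,atz('wrist',(317,291),z))
E
```

```text
(array([658.4, 203.4, 100.2]), [np.float64(0.46295353974014025), np.float64(0.4629535397402063)])
(array([661.9, 203. ,  98. ]), [np.float64(1.8348189868876208), np.float64(1.8348189868876839)])
[-78.2 -18.9 164.9] [ 0.3  0.1 -0.9] [663.5 205.8  76. ]
60 [678.9 208.2  60. ]
70 [673.9 207.   70. ]
80 [668.9 205.7  80. ]
90 [664.  204.5  90. ]
100 [659.  203.3 100. ]
110 [654. 202. 110.]
120 [649.  200.8 120. ]
```

Both cameras put the tips at about z≈98, higher than the reported TCP implies. I'll go down in small steps and watch the force.

Request:
play_rows:
  moves:
    - [[0, 2, 5, 0, 1], [0, 0, 3, 0, 1], [0, 0, 3, 0, 1], [0, 0, 0, 0, 1]]

```text
time: 4.15
tcp_pos: [667.0, 207.4, 65.1]
orientation: [-0.121, 0.993, 0.001, 0.01]
wrist_force: [-0.2, -0.6, -0.2]
gripper_width: -0.002
```

```bash
python3 d.py 665,207,70; python3 - <<'E'
from h import *
a=imaging.camera('side')[80:260,220:420]
cv2.imwrite('pics/side3c.png',cv2.resize(a,None,fx=3.3,fy=3.3))
E
```

```text
t 4.15 tcp [667.  207.4  65.1] F [-0.2 -0.6 -0.2] w -0.0017241872353322457 xang -166.0447177541075 along 2.0088198095544043 lat -0.10485213813059611
665,207,70 tool shift [ 1.9  0.1 -4.9]
```

View pics/side3c.png

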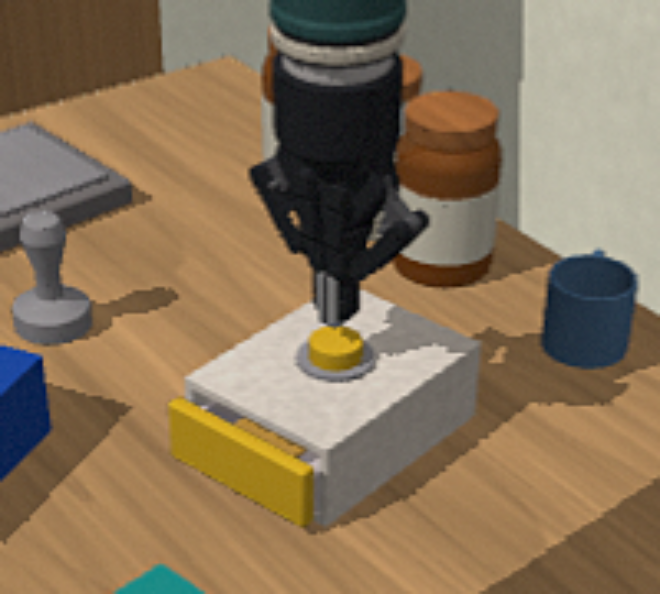

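The tips are now just above the button at crop (338,325), roughly 10 mm up.

Request:
play_rows:
  moves:
    - [[2, 0, 4, 0, 1], [0, 0, 3, 0, 1], [0, 0, 2, 0, 1], [0, 0, 0, 0, 1]]

```text
time: 4.53
tcp_pos: [665.3, 206.8, 55.6]
orientation: [-0.121, 0.993, 0.001, 0.01]
wrist_force: [0.5, 0.9, 0.0]
gripper_width: 0.001
```

Request:
play_rows:
  moves:
    - [[0, 0, 2, 0, 1], [0, 0, 2, 0, 1]]

```text
time: 4.7
tcp_pos: [665.6, 206.8, 51.7]
orientation: [-0.121, 0.993, 0.001, 0.01]
wrist_force: [-1.7, -0.6, 2.2]
gripper_width: 0.001
```

```bash
python3 d.py 665,207,52; python3 - <<'E'
from h import *
a=imaging.camera('side')[80:260,220:420]
cv2.imwrite('pics/side4c.png',cv2.resize(a,None,fx=3.3,fy=3.3))
E
```

```text
t 4.7 tcp [665.6 206.8  51.7] F [-1.7 -0.6  2.2] w 0.0006278599188930533 xang -166.06220077594085 along 0.5737894694963389 lat -0.36818576559218047
665,207,52 tool shift [ 0.6  0.4 -0.4]
```

View pics/side4c.png

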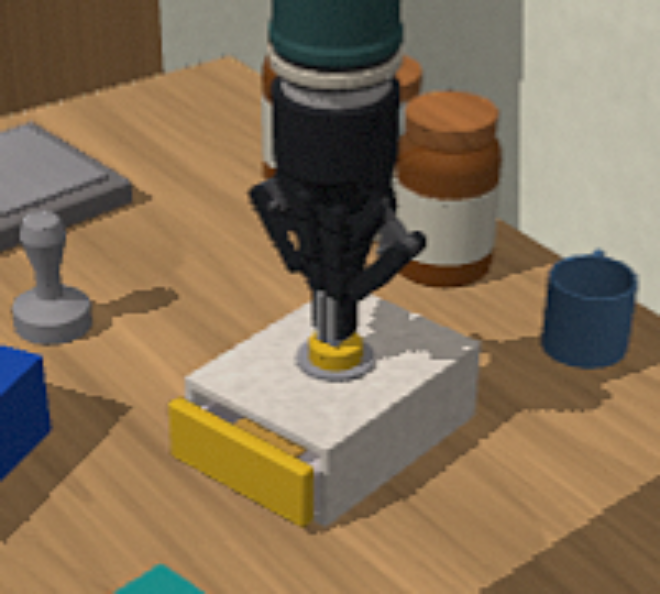

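Contact, at 2.2 N and about z 52. Pressing further.

Request:
play_rows:
  moves:
    - [[0, 0, 3, 0, 1], [0, 0, 3, 0, 1], [0, 0, 2, 0, 1]]

```text
time: 5.0
tcp_pos: [666.2, 206.9, 44.0]
orientation: [-0.121, 0.993, 0.001, 0.011]
wrist_force: [-2.4, -0.1, 4.8]
gripper_width: 0.001
```

```bash
python3 d.py 665,207,52; python3 - <<'E'
from h import *
a=imaging.camera('side')[80:260,220:420]
cv2.imwrite('pics/side5c.png',cv2.resize(a,None,fx=3.3,fy=3.3))
E
```

```text
t 5.0 tcp [666.2 206.9  44. ] F [-2.4 -0.1  4.8] w 0.000786822924627483 xang -166.0653400487241 along 1.124474514198924 lat -0.3554811009502964
665,207,52 tool shift [ 1.   0.4 -8. ]
```

View pics/side5c.png

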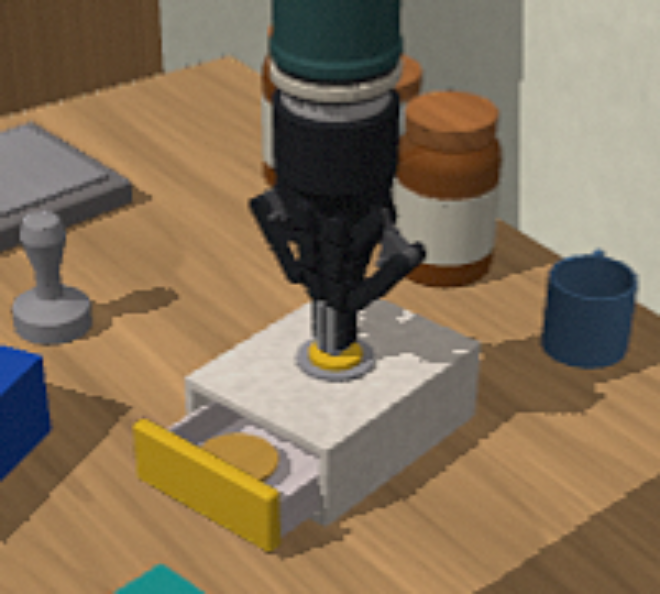

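The tray is fully out, with its front at crop (205,485). Holding briefly, then rising; I'll check clearance for the push start.

Request:
play_rows:
  moves:
    - [[0, 0, 0, 0, 1], [0, 0, 0, 0, 1], [0, 0, 0, 0, 1], [0, 0, -20, 0, 1], [0, 0, -30, 0, 1], [0, 0, -20, 0, 1], [0, 0, 0, 0, 1]]

```text
time: 5.63
tcp_pos: [663.8, 206.3, 113.4]
orientation: [-0.121, 0.993, 0.0, 0.009]
wrist_force: [0.4, -0.6, 0.9]
gripper_width: -0.002
```

```bash
python3 d.py 470,160,80; python3 - <<'E'
from h import *
np.set_printoptions(precision=1,suppress=True)
print(proj('top',[[470,160,30],[520,172,30]]))
print(atz('top',(292,290),60),atz('top',(349,270),60),atz('top',(228,350),52),atz('top',(180,285),60))
E
```

```text
t 5.6333 tcp [663.8 206.3 113.4] F [ 0.4 -0.6  0.9] w -0.0021664824845479703 xang -166.0649381238862 along -1.30463110433175 lat -0.43626994896337656
470,160,80 tool shift [199.8   1.8  29.9]
[[261.1 292.8]
 [252.4 269.9]]
[462.1  95.2  60. ] [484.6 -22.7  60. ] [365.  235.9  52. ] [505.3 316.3  60. ]
```

Request:
play_rows:
  moves:
    - [[36, 0, 0, 0, 1], [36, 0, 0, 0, 1], [36, 0, 0, 0, 1], [36, 0, 0, 0, 1], [36, 0, 0, 0, 1], [18, 0, 0, 0, 1], [0, 0, 0, 0, 1], [0, 0, 0, 0, 1]]

```text
time: 6.3
tcp_pos: [462.2, 155.4, 102.1]
orientation: [-0.121, 0.993, -0.0, 0.009]
wrist_force: [0.2, -0.3, 0.9]
gripper_width: 0.001
```

```bash
python3 d.py 470,160,20; python3 - <<'E'
from h import *
for n in ['side','top','wrist']: cv2.imwrite(f'pics/{n}6.png',imaging.camera(n))
E
```

```text
t 6.3 tcp [462.2 155.4 102.1] F [ 0.2 -0.3  0.9] w 0.0010670489475702813 xang -166.04354100613276 along -209.27163366317302 lat -2.7938691504217075
470,160,20 tool shift [-7.3  2.7 82.3]
```

View pics/wrist6.png

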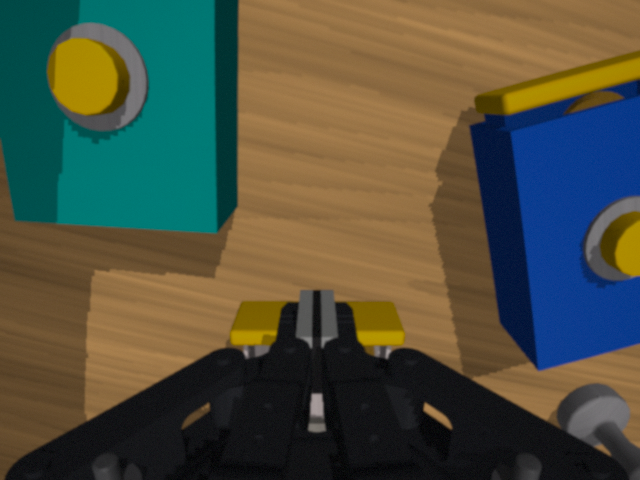

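View pics/side6.png

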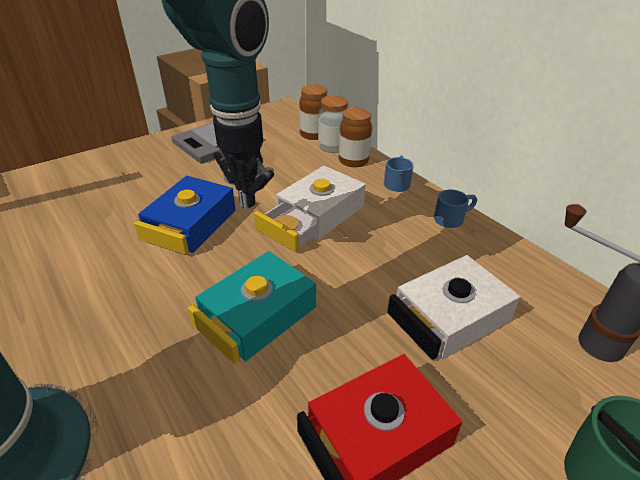

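```bash
python3 - <<'E'
from h import *
np.set_printoptions(precision=1,suppress=True)
print(tri([ray('wrist',(317,291)),ray('side',(245,207))]))
u=np.array([np.cos(np.radians(13.5)),np.sin(np.radians(13.5)),0]);v=np.array([-u[1],u[0],0])
B=np.array([665,207,0])
for n in ('wrist','side'):
  print(n,proj(n,[B-149*u+s*58*v+[0,0,z] for z in (8,52) for s in (-1,1)]))
E
python3 d.py
```

```text
(array([454.9, 154.2, 128.4]), [np.float64(0.1198628468578967), np.float64(0.11986284685767477)])
wrist [[242.7 296.8]
 [396.5 297.9]
 [230.4 329.1]
 [409.5 330.3]]
side [[294.7 252.1]
 [254.2 228.2]
 [294.3 234.9]
 [252.6 211.4]]
t 6.45 tcp [464.  155.8 102.3] F [ 0.1 -0.  -0.4] w 0.0028857698130232644 xang -166.07666188027028 along -207.38478376319526 lat -2.8250993657841486
```

Request:
play_rows:
  moves:
    - [[0, 2, 25, 0, 1], [0, 0, 25, 0, 1], [0, 0, 20, 0, 1], [0, 0, 14, 0, 1], [0, 0, 5, 0, 1], [0, 0, 0, 0, 1], [0, 0, 0, 0, 1]]

```text
time: 7.03
tcp_pos: [477.7, 161.6, 10.0]
orientation: [-0.12, 0.993, 0.001, 0.015]
wrist_force: [0.2, 0.2, -0.1]
gripper_width: 0.002
```

```bash
python3 d.py 520,172,-2; python3 - <<'E'
from h import *
a=imaging.camera('side')[120:270,180:380]
cv2.imwrite('pics/side7c.png',cv2.resize(a,None,fx=3.5,fy=3.5))
E
```

```text
t 7.0333 tcp [477.7 161.6  10. ] F [ 0.2  0.2 -0.1] w 0.0021339951788893513 xang -166.18766219827168 along -192.70242348113442 lat -0.45451922860652827
520,172,-2 tool shift [-43.1   0.1  13.3]
```

View pics/side7c.png

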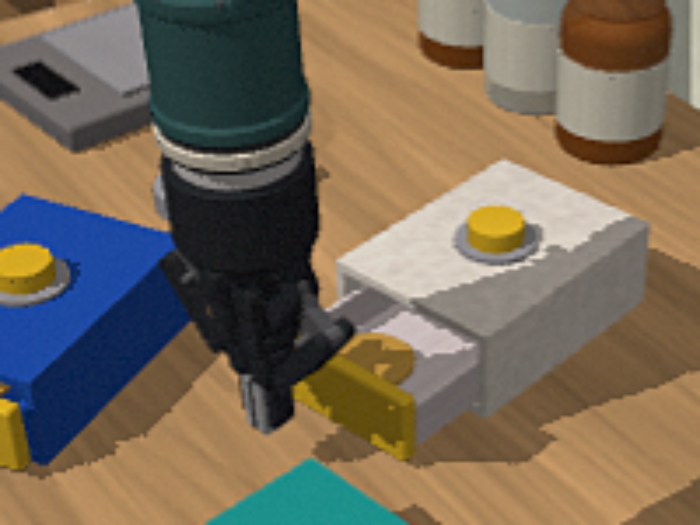

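Tips at crop (265,430), before the panel and roughly z 34. Lowering slightly, then pushing.

Request:
play_rows:
  moves:
    - [[0, 0, 6, 0, 1], [-8, 0, 3, 0, 1], [-10, 0, 0, 0, 1], [-8, 0, 0, 0, 1], [0, 0, 0, 0, 1], [0, 0, 0, 0, 1]]

```text
time: 7.58
tcp_pos: [510.2, 170.0, 5.0]
orientation: [-0.12, 0.993, 0.002, 0.02]
wrist_force: [-0.0, -0.6, 0.7]
gripper_width: 0.0
```

```bash
python3 d.py 520,172,-2; python3 - <<'E'
from h import *
a=imaging.camera('side')[120:270,180:380]
cv2.imwrite('pics/side8c.png',cv2.resize(a,None,fx=3.5,fy=3.5))
E
```

```text
t 7.5833 tcp [510.2 170.    5. ] F [-0.  -0.6  0.7] w 0.0002600883933427593 xang -166.20434072580088 along -159.14877086456863 lat 0.1071950660951087
520,172,-2 tool shift [-9.7 -0.3  7.4]
```

View pics/side8c.png

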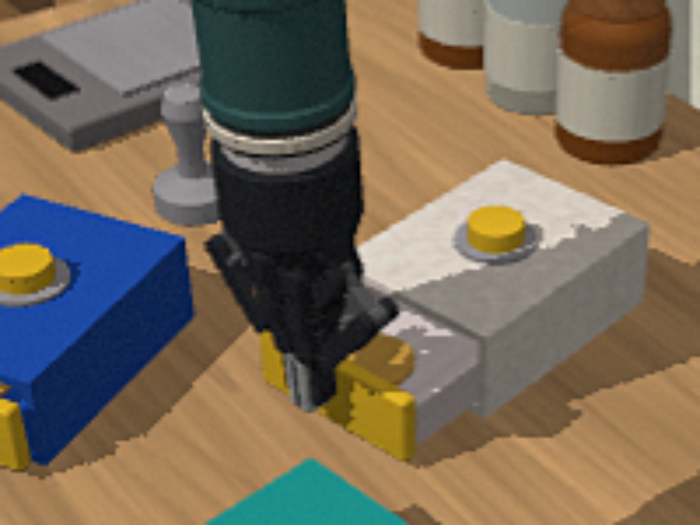

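Request:
play_rows:
  moves:
    - [[-8, 0, 1, 0, 1], [-8, 0, 0, 0, 1], [-8, 0, 0, 0, 1], [-8, 0, 0, 0, 1]]

```text
time: 7.97
tcp_pos: [536.5, 176.3, 4.1]
orientation: [-0.12, 0.993, 0.001, 0.013]
wrist_force: [-4.6, -1.3, 1.9]
gripper_width: 0.003
```

```bash
python3 d.py
```

```text
t 7.9667 tcp [536.5 176.3   4.1] F [-4.6 -1.3  1.9] w 0.0028790950004900827 xang -166.15825069241836 along -132.15192629685507 lat 0.14971063338633894
```

Request:
play_rows:
  moves:
    - [[-8, 0, 0, 0, 1], [-8, 0, 0, 0, 1], [-5, 0, 0, 0, 1]]

```text
time: 8.22
tcp_pos: [555.4, 180.9, 4.0]
orientation: [-0.121, 0.993, 0.0, 0.009]
wrist_force: [-5.1, -1.9, 4.9]
gripper_width: 0.004
```

```bash
python3 d.py;  python3 - <<'E'
from h import *
a=imaging.camera('side')[120:270,180:380]
cv2.imwrite('pics/side9c.png',cv2.resize(a,None,fx=3.5,fy=3.5))
E
```

```text
t 8.2167 tcp [555.4 180.9   4. ] F [-5.1 -1.9  4.9] w 0.00446846288273583 xang -166.15216321283916 along -112.67879778498757 lat 0.22820745177302584
```

View pics/side9c.png

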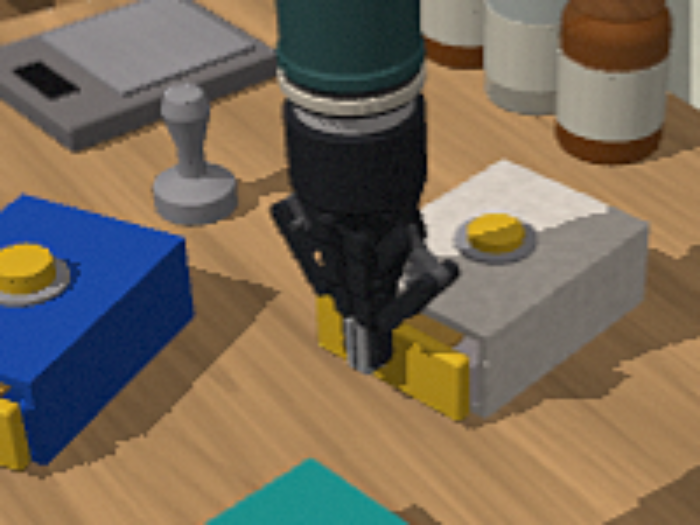

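Request:
play_rows:
  moves:
    - [[-3, 0, 0, 0, 1], [-3, 0, 0, 0, 1]]

```text
time: 8.43
tcp_pos: [562.0, 182.5, 3.7]
orientation: [-0.121, 0.993, 0.0, 0.008]
wrist_force: [-5.8, -1.1, 4.4]
gripper_width: 0.001
```

Request:
play_rows:
  moves:
    - [[-3, 0, 0, 0, 1], [-3, 0, 0, 0, 1]]

```text
time: 8.6
tcp_pos: [563.0, 182.7, 3.1]
orientation: [-0.121, 0.993, -0.001, 0.002]
wrist_force: [-14.1, -4.4, 11.3]
gripper_width: 0.0
```

```bash
python3 d.py;  python3 - <<'E'
from h import *
a=imaging.camera('side')[120:270,180:380]
cv2.imwrite('pics/side10c.png',cv2.resize(a,None,fx=3.5,fy=3.5))
E
```

```text
t 8.6 tcp [563.  182.7   3.1] F [-14.1  -4.4  11.3] w 0.00011100930323638917 xang -166.14579461567402 along -104.87789780749816 lat 0.20164422995272027
```

View pics/side10c.png

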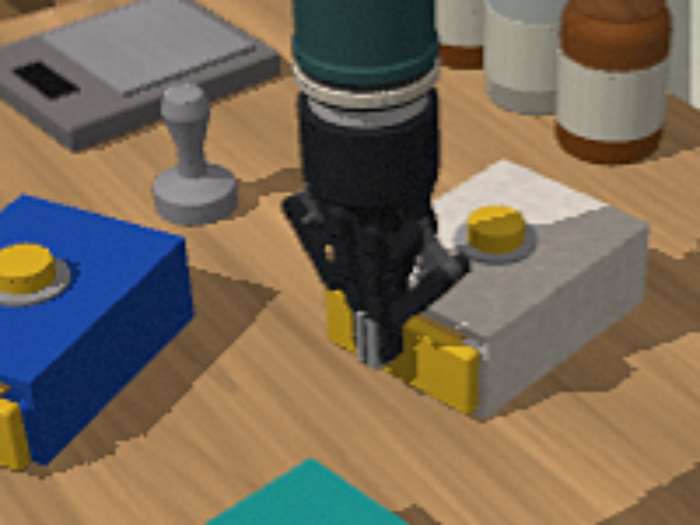

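Force jumped to 15 N and motion stopped; the panel sits slightly deeper than when latched, so it is at the end stop. Backing off.

Request:
play_rows:
  moves:
    - [[0, 0, 0, 0, 1], [0, 0, 0, 0, 1], [4, 0, 0, 0, 1], [6, 0, 0, 0, 1], [15, 0, 0, 0, 1], [20, 0, 0, 0, 1], [0, 0, 0, 0, 1], [0, 0, 0, 0, 1], [0, 0, 0, 0, 1]]

```text
time: 9.4
tcp_pos: [523.9, 173.1, 4.2]
orientation: [-0.12, 0.993, 0.0, 0.008]
wrist_force: [0.4, 0.4, 0.4]
gripper_width: -0.003
```

```bash
python3 d.py;  python3 - <<'E'
from h import *
im=imaging.camera('side'); cv2.imwrite('pics/side11.png',im)
a=im[120:270,180:380]
cv2.imwrite('pics/side11c.png',cv2.resize(a,None,fx=3.5,fy=3.5))
E
```

```text
t 9.4 tcp [523.9 173.1   4.2] F [0.4 0.4 0.4] w -0.002552960895344094 xang -166.1669880711744 along -145.0785691051966 lat -0.03444034834304735
```

View pics/side11c.png

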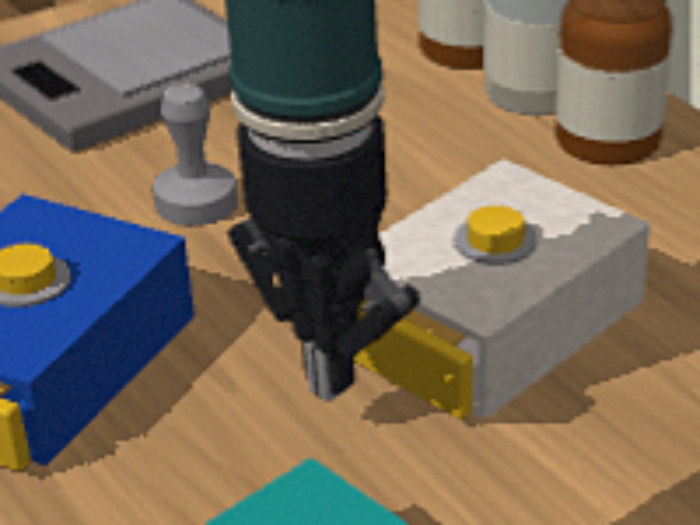

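The tray stayed shut, with the panel corner at (314,222) as at the start. One more step back, and a pixel comparison with the first image, including the black caddy.

Request:
play_rows:
  moves:
    - [[15, 0, 0, 0, 1], [0, 0, -20, 0, 1], [0, 0, -20, 0, 1], [0, 0, 0, 0, 1], [0, 0, 0, 0, 1], [0, 0, 0, 0, 1]]

```text
time: 9.95
tcp_pos: [514.6, 171.0, 45.5]
orientation: [-0.12, 0.993, 0.001, 0.013]
wrist_force: [1.3, 1.1, -0.2]
gripper_width: -0.001
```

```bash
python3 d.py;  python3 - <<'E'
from h import *
im=imaging.camera('side'); a=cv2.imread('pics/side0.png')
f=3.3
c=lambda i:cv2.resize(i[150:260,255:375],None,fx=f,fy=f)
cv2.imwrite('pics/cmp.png',np.hstack([c(a),c(im)]))
d=cv2.absdiff(a,im).max(2); print('black caddy diff',np.median(d[250:360,380:525]),np.percentile(d[250:360,380:525],99))
E
```

```text
t 9.95 tcp [514.6 171.   45.5] F [ 1.3  1.1 -0.2] w -0.0005719185324626319 xang -166.20893503960087 along -154.6396279588631 lat 0.053441466978023856
black caddy diff 7.0 60.0
```

View pics/cmp.png

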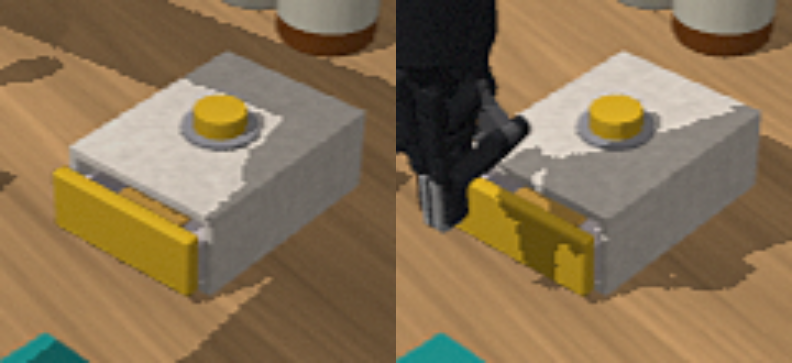

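The panel is back at its starting position and the arm is clear. Handing in.

```bash
python3 d.py; python3 -c "
from rig import r
print(r.finish_job())"
```

```text
t 10.0 tcp [514.4 170.8  45.2] F [ 0.1 -1.1  0.2] w -0.00010892165046756219 xang -166.21212046748448 along -154.90794592124047 lat -0.016900866091999894
the job is handed in; nothing more can be done
None
```

I pressed the yellow button with the closed fingertips, and the tray sprung out fully. I then pushed it home until the force jumped to about 15 N at the end stop, and backed off. The job was handed in at 10 s; it reports no verdict.

**Last checks:**
- **Yellow tray:** after backing off, the front panel is back at its starting pixels in the side view, so it stayed shut by itself. I judged its position from pictures only.
- **Arm:** it was clear of everything, with wrist force about 1 N, which is noise level.
- **Black caddy:** I never moved the arm near it. A picture taken just before the push showed it shut. I did not view it again afterwards. The final side picture differs little from the first there (median 7 of 255, 99th percentile 60); I put the larger differences down to the arm's shadow.

**What disagreed:** with the gripper shut, the fingertips were about 24 mm behind the reported TCP, not 11 mm ahead as stated. The cameras and the contact with the button both showed this, so I set heights by those instead.

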